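# Nest the scoop trays in the flip-top valet box

## Robot

A 6-joint arm with a two-finger parallel gripper is mounted at the origin on the work surface. World frame = base frame: x ahead of the robot, y to its left, z up, the work surface at z = 0. Lengths are in m, angles in rad, forces in N, time in s.
With the tool pointing down it reaches from about 0.3 to 0.875 m from the base axis. Payload 6.4 kg.
Tool frame: the origin (TCP) lies between the finger pads; the fingertips stand 8 mm ahead of it and the grasp point (between the pads) lies 11 mm behind it; z points along the fingers, y is the line along which they close (so a half turn about z gives the same grasp; the last joint's range is limited). The gripper opens to 85 mm and grips with 20 to 120 N. Pads are 22 mm wide; open, the fingers measure 114 mm over their backs; the gripper's body (76 mm by 85 mm) begins 54 mm behind the grasp point. The pads swing forward as they close: fully open they stand 13 mm farther back than shut.
Start: joints at [1.068, 0.181, 1.607, -0, 1.354, -0.206], TCP at [0.168, 0.55, 0.204] pointing down, gripper open.
Joint ranges: [-2.99, 2.99], [-0.89, 2.07], [0.3, 2.58], [-1.14, 4.28], [0, 2.63], [-3.12, 3.12]. Speed limits (rad/s): [2.57, 2.57, 3.01, 3.14, 3.14, 3.14].

## Interface

Orientations are given as a rotation vector (axis times angle).
In Python, from rig import arm, eyes gives the robot as it stands.
- The arm moves only by the tool jog_arm, never from a script. Its arguments are lists of equal length, an entry for each row: "travel": the shift along the tool's x, y, z each as a share of 4 cm, from -1 to 1, a list of three; "twist": the turn about the tool's z as a share of 0.1 rad, from -1 to 1; "claw": the opening, from 0 (shut) to 1 (fully open). In form: {"travel": [[tx, ty, tz], ...], "twist": [twist, ...], "claw": [claw, ...]}. A call has exactly 5 rows; each row shifts and turns the commanded pose from where the row before left it, along the tool's axes as they then stand; what a row does not reach is not made up. A row lasts 1/10 s, in which the tool goes at most 50 mm and 8.59 degrees, less where a joint would pass 70% of its speed; a pose out of reach is approached as far as the arm can. A call with a number of a shift or a turn outside -1 to 1 is refused whole. A call with a gripper value outside its range is refused whole. The fingers move at their own pace and stop on an object; "force" is the grip in N (left out, the last holds). Time passes only in rows, so rows that do not move let the fingers close, or fill a call up. It gives the time, the measured TCP pose, the force, the opening and the grip force at its end, in the units of the state.
- arm.state(): the state, without advancing time (a new reading comes with each control period).
- eyes.get_image(name): name is "scene" or "top" or "wrist"; returns a dict with "image" (400x640x3 uint8, red, green, blue), "mtx" (3x3 intrinsics, pixels), "extrinsics" (4x4, takes a point from world to camera coordinates). Camera axes: x right, y up, looking along -z (the intrinsics and any distortion apply to the point x, -y, -z); pixel columns grow to the right and rows downward; lengths in m; the calibration is good to about 2 mm. A picture is of the moment at which its call begins. There is no depth.
- arm.sign_off(): hands the job in; it is judged then, once.
The state is a dict: "time": time; "q": joint angles; "joint_velocities": joint speeds; "tau": joint torques, N m; "eef_pos": TCP position; "tool_rot": TCP orientation; "ft_force": force on the tool from outside, world axes, zero at the start; "ft_torque": the same for the moment, N m; "gripper_width": finger opening in m; "gripper_force": force on a finger pad.
Only numpy, scipy, OpenCV 4.12 (cv2) and the standard library are available. Lean on these libraries where they do the work, as an engineer would, in place of code of your own. Each camera call takes 0.05 s, during which the arm holds its last target. There are 200 camera calls.

## Task

Put the two grey scoop trays away: the larger one goes into the open-fronted aluminium box, back wall first and fully home, and the smaller one sits inside the larger the same way, back wall first and fully home. With both nested in the box, press its flip-top lid fully shut. Leave the other things on the shelf where they are.

Things in the scene. Friction and masses are not known exactly. Their poses are not given: they have to be found in the camera images.
- box: Aluminium box fixed to the shelf, 136 long (x) x 132 wide (y) x 61 mm high, open on top and front (-x), walls 4 mm, its thin floor let in flush with the shelf. Inside 124 wide; back wall's inner face at x = +64 mm. Origin: centre of its underside; x points from mouth to back wall, y left, z up. Lid hinged along the left (+y) wall.
- box_mouth (a point): Middle of the box's open front edge, at shelf height, 68 mm in front of the box's origin.
- lid (a joint): Angle of the box's flip-top lid (rad): 0 = shut, flat on the box, 1.57 = upright; starts open at 1.75 to 2.05, leaning outward to the left. A stiff hinge holds it where it is left. Plain aluminium sheet, 140 (along the box's x) x 134 x 4 mm.
- lid_hinge (a point): Middle of the lid's hinge line, 66 mm to the left of the box's origin and 62 mm up; the hinge axis runs along the box's x.
- lid_edge (a point): Middle of the lid's free edge, 134 mm from the hinge, at half its thickness.
- large_tray: Larger grey scoop tray, 118 long (x) x 114 wide (y) x 48 mm high, open on top and front (-x); floor 3 mm with a shallow ramp at the front edge; left, right and back walls 4 mm; back corners bevelled 6 mm. Origin: centre of its underside; x points from open front to back wall, z up. Loose, slick coating. Inside it is 106 wide and its back wall's inner face is at x = +55 mm.
- large_tray_back (a point): Larger tray: bottom middle of its back wall's outer face (x = +59 mm, z = 0 of the tray).
- small_tray: Smaller grey scoop tray, 100 long (x) x 96 wide (y) x 40 mm high, open on top and front (-x); floor 3 mm with a shallow ramp at the front edge; left, right and back walls 4 mm; back corners bevelled 6 mm. Origin: centre of its underside; x points from open front to back wall, z up. Loose, slick coating. Inside it is 88 wide and its back wall's inner face is at x = +46 mm.
- small_tray_back (a point): Smaller tray: bottom middle of its back wall's outer face (x = +50 mm, z = 0 of the tray).
- power_bank: Bystander: grey plastic power bank 130 x 68 x 22 mm lying on the black charging pad (100 x 100 x 10 mm, fixed). Origin: centre of its underside.
- key_bowl: Bystander: stainless steel key bowl, 130 across, 50 mm high. Origin: centre of its underside.
- catch_all: Bystander: sage ceramic catch-all, 150 across, 30 mm high. Origin: centre of its underside.
- glasses_case: Bystander: black glasses case 160 x 62 x 45 mm. Origin: centre of its underside.
- jar: Bystander: jar with a wooden lid, 72 across, 85 mm high, behind the box. Origin: centre of its underside.
There are look-alikes about, which are no part of the job. What is shaped like the small_tray but black or green is not meant.

How it is judged:
By the outcome, as a careful person would: the job done as asked, in the order asked, and still so for the second after the job is handed in, with the robot touching nothing.
It also fails if it takes over 72 s, if anything falls off the work surface, if the arm or the gripper's body presses on something with over 40 N, if the wrist force passes 120 N, or if a joint passes its speed limit or range.

## Working session

There is one attempt and no reset: what is moved stays moved. The work goes in short steps, Python scripts to look and compute and a tool call to move; the robot and the scene stay as the last step left them, time stands still between calls to the robot, and variables do not carry over. Pictures are saved under pics/ and viewed, at most 10 in all, crops included, and the job is handed in when it is done.

Besides the shell and the picture viewer there is one more tool, called after "Call:" by a JSON object that holds its "api" and its "payload". jog_arm: Moves the arm, as the interface text tells. Shift numbers are shares of 4 cm and turn numbers shares of 0.1 rad, none past 1 either way. Its arguments: {"type":"object","properties":{"travel":{"type":"array"},"twist":{"type":"array"},"claw":{"type":"array"},"force":{"type":"number"}},"required":["travel","twist","claw"]}

```bash
mkdir -p pics; ls
python3 - <<'E'
from rig import arm, eyes
import cv2,numpy as np,pickle
d={}
for n in ("scene","top","wrist"):
    r=eyes.get_image(n); d[n]=r
    cv2.imwrite(f"pics/{n}0.png",r["image"][:,:,::-1])
    print(n,np.round(r["mtx"],1).tolist(),np.round(r["extrinsics"],4).tolist(), [k for k in r])
pickle.dump(d,open("d0.pkl","wb"))
print(arm.state())
E
```

```text
pics
scene [[395.7, 0.0, 314.1], [0.0, 395.7, 212.3], [0.0, 0.0, 1.0]] [[0.1604, 0.987, -0.0054, -0.0203], [-0.8038, 0.1338, 0.5796, 0.3777], [0.5728, -0.0886, 0.8149, -1.7611], [0.0, 0.0, 0.0, 1.0]] ['image', 'mtx', 'extrinsics']
top [[469.4, 0.0, 314.6], [0.0, 469.4, 194.1], [0.0, 0.0, 1.0]] [[0.0078, -0.9999, 0.013, -0.0802], [0.9972, 0.0088, 0.0746, -0.5409], [-0.0747, 0.0124, 0.9971, -1.5092], [0.0, 0.0, 0.0, 1.0]] ['image', 'mtx', 'extrinsics']
wrist [[314.6, 0.0, 315.9], [0.0, 314.6, 202.3], [0.0, 0.0, 1.0]] [[0.2913, 0.9566, -0.0009, -0.5751], [-0.9142, 0.2781, -0.2947, 0.0393], [-0.2817, 0.0866, 0.9556, -0.38], [0.0, 0.0, 0.0, 1.0]] ['image', 'mtx', 'extrinsics']
{'time': 0.15, 'q': array([ 1.06772253e+00,  1.81395778e-01,  1.60776008e+00, -2.15265172e-05,
        1.35381515e+00, -2.06289498e-01]), 'joint_velocities': array([ 0.00204779, -0.001628  , -0.00267337,  0.00032486, -0.00061629,
       -0.00020561]), 'tau': array([ 9.79885357e-06, -4.45256138e+01, -3.51692212e+01, -3.08104927e-04,
        5.83497414e-03, -1.83945258e-05]), 'eef_pos': array([0.16791524, 0.5494558 , 0.20328567]), 'tool_rot': array([-4.64403471e-01, -3.10661327e+00,  2.04152849e-03]), 'ft_force': array([-0.27001347,  0.2271748 , -0.39968022]), 'ft_torque': array([-0.03485715,  0.03953444,  0.03695039]), 'gripper_force': 0.0, 'gripper_width': 0.08524869399111105}
```

View pics/top0.png

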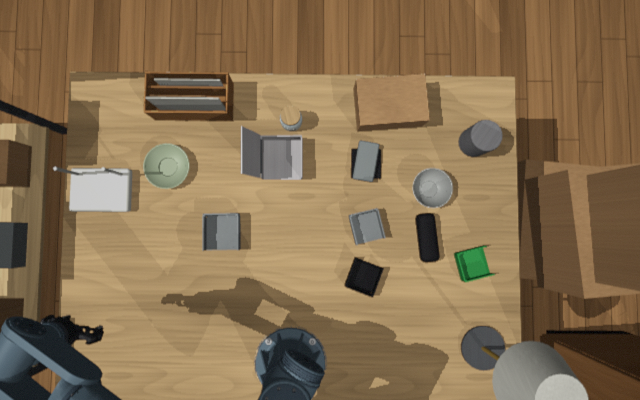

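View pics/scene0.png

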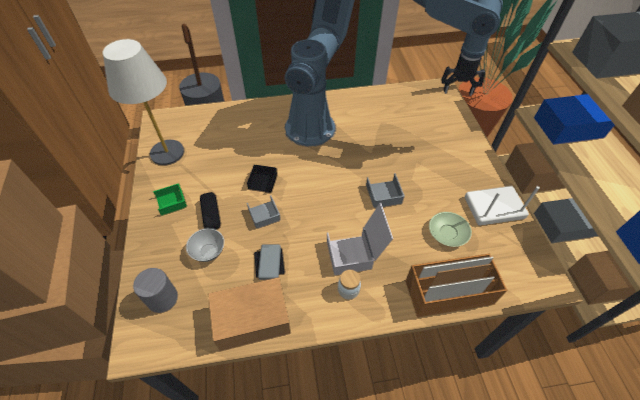

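The top view shows the grey candidates at (222,232), the larger tray, and (367,226), the smaller one. The black (364,277) and green (473,263) ones are look-alikes. The box is at (273,157) with its lid leaning left, and the grey power bank lies on its pad at (367,160). I choose the two grey ones and check them in a close crop.

Run:
```python
import pickle,cv2
d=pickle.load(open("d0.pkl","rb"))
im=d["top"]["image"][100:300,190:400,::-1]
cv2.imwrite("pics/crop1.png",cv2.resize(im,None,fx=3,fy=3,interpolation=cv2.INTER_CUBIC))
```

```text
(no output)
```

View pics/crop1.png

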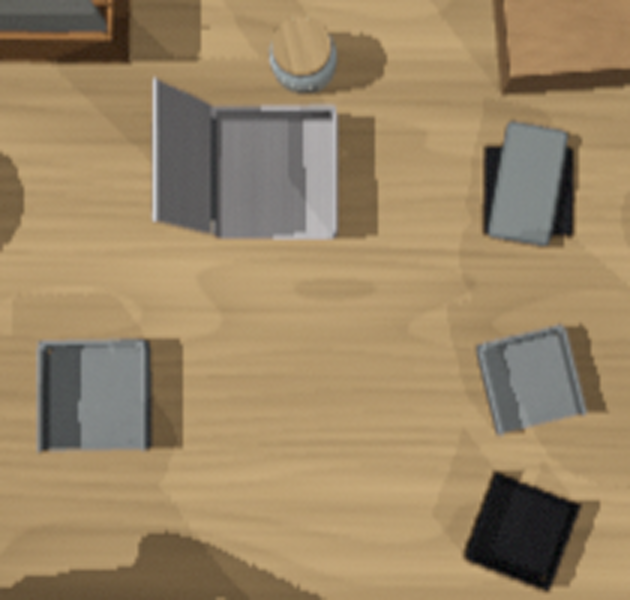

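The crop confirms the choice. The larger tray's rim corners are at about (40,342), (147,340), (150,450) and (40,450). The smaller grey tray's are (479,345), (565,327), (583,412) and (498,433), with its back wall up and left. The box rim spans x 212–336, y 108–237, and the jar top is at (303,38).

```bash
cat > h.py <<'E'
import numpy as np,cv2
from scipy.optimize import least_squares
def proj(r,P):
    P=np.atleast_2d(P); c=P@r["extrinsics"][:3,:3].T+r["extrinsics"][:3,3]
    u=np.c_[c[:,0],-c[:,1],-c[:,2]]@r["mtx"].T
    return u[:,:2]/u[:,2:]
def back(r,px,z):
    R,t=r["extrinsics"][:3,:3],r["extrinsics"][:3,3]
    d=np.linalg.inv(r["mtx"])@[px[0],px[1],1]; d=R.T@[d[0],-d[1],-d[2]]; o=-R.T@t
    return o+d*(z-o[2])/d[2]
def rim(p,L,W,H):  # BL BR FR FL
    q=np.array([[L/2,W/2],[L/2,-W/2],[-L/2,-W/2],[-L/2,W/2]])
    c,s=np.cos(p[2]),np.sin(p[2])
    return np.c_[q@np.array([[c,s],[-s,c]])+p[:2],np.full(4,H)]
def fit(obs,L,W,H):  # obs: list of (camera dict, 4 px with nan for unseen)
    f=lambda p:np.nan_to_num(np.concatenate([(proj(r,rim(p,L,W,H))-np.array(px)).ravel() for r,px in obs]))
    s=least_squares(f,[.5,0,0]); return s.x,np.abs(s.fun).max()
E
python3 - <<'E'
import pickle,numpy as np
from h import *
r=pickle.load(open("d0.pkl","rb"))["top"]
o=lambda l:[(u/3+190-.33,v/3+100-.33) for u,v in l]
n=np.nan
print("large",fit([(r,o([(39,341),(148,339),(151,450),(39,451)]))],.118,.114,.048))
print("small",fit([(r,o([(477,346),(565,325),(585,412),(498,435)]))],.1,.096,.04))
print("box",fit([(r,o([(n,n),(337,107),(337,238),(n,n)]))],.136,.132,.061))
print("jar",back(r,o([(303,38)])[0],.085))
for q in [(154,77),(154,220)]: print("lid edge",back(r,o([q])[0],.19))
E
```

```text
large (array([0.41831826, 0.22052309, 0.02915221]), np.float64(0.7367729702439192))
small (array([ 0.43862522, -0.24347653,  0.2410342 ]), np.float64(0.8829617333222188))
box (array([0.65593309, 0.03195659, 0.00984001]), np.float64(0.7118340126478131))
jar [0.79526087 0.00280937 0.085     ]
lid edge [0.72858734 0.14319355 0.19      ]
lid edge [0.58838586 0.14045757 0.19      ]
```

View pics/wrist0.png

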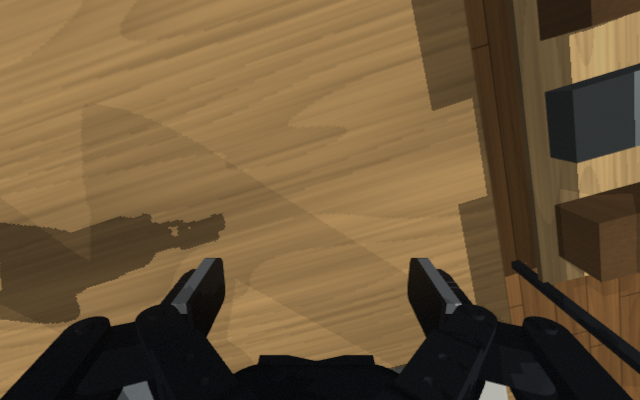

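Call:
{"api": "jog_arm", "payload": {"travel": [[0, 0, 0], [0, 0, 0], [0, 0, 0], [-0.6, -0.8, 0], [-0.6, -0.8, 0]], "twist": [-0.99, -0.99, -0.99, 0, 0], "claw": [0.7, 0.7, 0.7, 0.7, 0.7]}}

```text
time: 0.65
eef_pos: [0.2159, 0.4853, 0.2034]
tool_rot: [0.004, -3.141, 0.001]
ft_force: [0.7, -0.3, 0.1]
gripper_width: 0.0598
gripper_force: 0.0
```

Call:
{"api": "jog_arm", "payload": {"travel": [[-0.7, -0.83, 0], [-0.7, -0.83, 0], [-0.7, -0.83, 0], [-0.7, -0.83, 0], [-0.7, -0.83, 0]], "twist": [0, 0, 0, 0, 0], "claw": [0.7, 0.7, 0.7, 0.7, 0.7]}}

```text
time: 1.15
eef_pos: [0.3569, 0.3184, 0.2039]
tool_rot: [-0.001, 3.142, 0.0]
ft_force: [1.0, 0.6, -0.2]
gripper_width: 0.0595
gripper_force: 0.0
```

Call:
{"api": "jog_arm", "payload": {"travel": [[-0.7, -0.83, 0], [-0.7, -0.83, 0], [-0.7, -0.83, 0], [0, 0, 0], [0, 0, 0]], "twist": [0, 0, 0, 0, 0], "claw": [0.7, 0.7, 0.7, 0.7, 0.7]}}

```text
time: 1.65
eef_pos: [0.4404, 0.2196, 0.2036]
tool_rot: [-0.004, -3.141, -0.0]
ft_force: [-0.4, 0.4, 0.1]
gripper_width: 0.0597
gripper_force: 0.0
```

```bash
cat > snap.py <<'E'
import sys,cv2,pickle
from rig import arm,eyes
n,k=sys.argv[1:3]
r=eyes.get_image(n); pickle.dump(r,open(f"{k}.pkl","wb")); cv2.imwrite(f"pics/{k}.png",r["image"][:,:,::-1])
s=arm.state(); print(s["time"],s["eef_pos"].round(4),s["ft_force"].round(1))
E
python3 snap.py wrist w1
```

```text
1.7 [0.4398 0.2204 0.2036] [ 0.2 -0.3 -0. ]
```

View pics/w1.png

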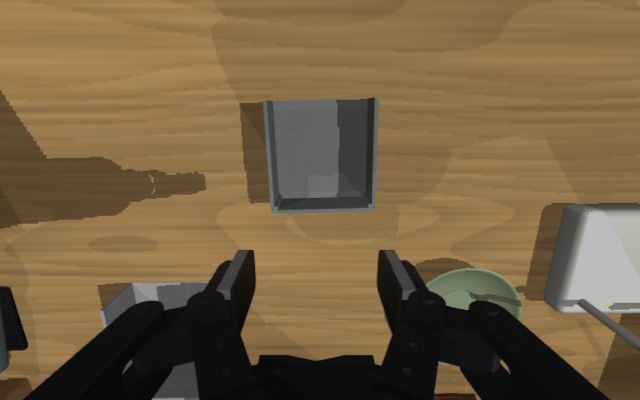

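The wrist view shows the larger tray from the back: back wall at the bottom (272–376, 212) and open front at the top (264–378, 99).

Run:
```python
import pickle
from h import *
r=pickle.load(open("w1.pkl","rb"))
print(fit([(r,[(376.5,210),(273,213),(264,101),(378,97)])],.118,.114,.048))
print((-r["extrinsics"][:3,:3].T@r["extrinsics"][:3,3]).round(3))
```

```text
(array([0.41829271, 0.22766778, 0.03490373]), np.float64(0.9344633721897253))
[0.366 0.22  0.375]
```

Call:
{"api": "jog_arm", "payload": {"travel": [[0, 0.16, 0.8], [0, 0, 0.9], [0, 0, 0.9], [0, 0, 0.9], [0, 0, 0.9]], "twist": [0, 0, 0, 0, 0], "claw": [0.7, 0.7, 0.7, 0.7, 0.7]}}

```text
time: 2.2
eef_pos: [0.439, 0.2283, 0.0268]
tool_rot: [-0.005, 3.141, 0.001]
ft_force: [0.5, -1.2, -0.2]
gripper_width: 0.0596
gripper_force: 0.0
```

Call:
{"api": "jog_arm", "payload": {"travel": [[0, -0.2, 0], [0, -0.3, 0], [0, -0.4, 0], [0, -0.4, 0], [0, -0.4, 0]], "twist": [0, 0, 0, 0, 0], "claw": [0.7, 0.7, 0.7, 0.7, 0.7]}}

```text
time: 2.7
eef_pos: [0.4421, 0.1581, 0.0308]
tool_rot: [-0.002, 3.137, 0.001]
ft_force: [0.6, -0.1, 0.9]
gripper_width: 0.0598
gripper_force: 0.0
```

```bash
python3 snap.py top t2
python3 - <<'E'
import cv2
a=cv2.imread("pics/t2.png")[100:300,190:400]; cv2.imwrite("pics/t2c.png",cv2.resize(a,None,fx=3,fy=3,interpolation=cv2.INTER_CUBIC))
E
```

```text
2.75 [0.4421 0.1564 0.0307] [ 1.4 -2.2 -0.4]
```

View pics/t2c.png

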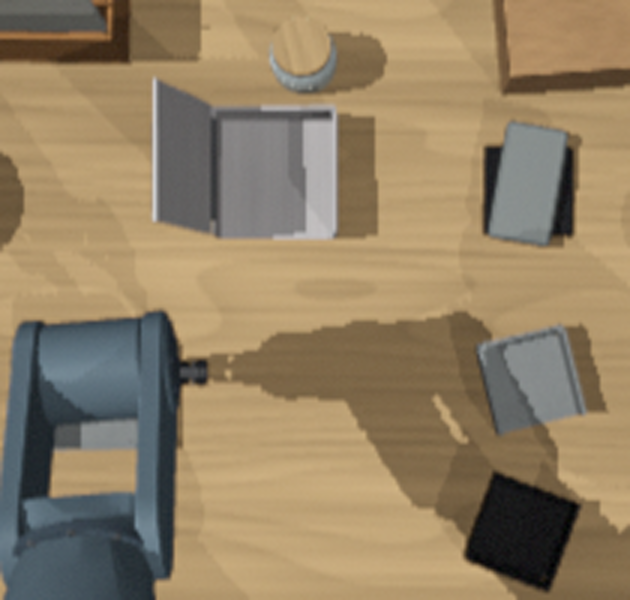

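The top view shows the tray's front edge about where it was, with the arm hiding the rest. The wrist view will show whether the tray moved.

```bash
python3 snap.py wrist w2
```

```text
2.8 [0.4422 0.1575 0.0306] [ 0.8 -0.3 -0.6]
```

View pics/w2.png

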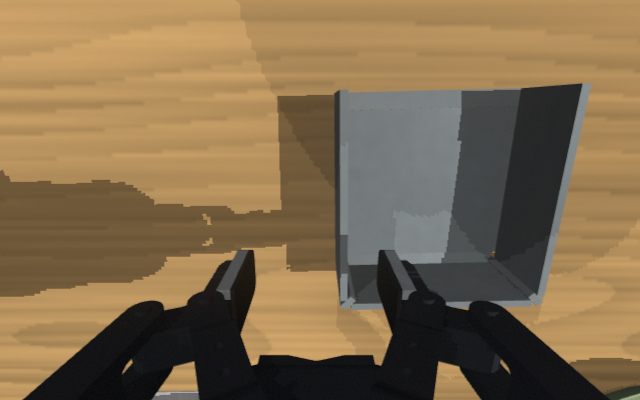

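The wrist view shows the tray in place (right wall at u≈340, back at v≈300) with the fingers now straddling above its right wall, so they passed over it. I'll project the fingertips to find their true height.

Run:
```python
import pickle
from h import *
r=pickle.load(open("w2.pkl","rb"))
t=np.array([.4422,.1575,.0306])
for dz in (-.02,-.008,0,.01,.02,.03,.04,.05):
    print(dz,[proj(r,t+[dx,dy,dz])[0].round(0).tolist() for dx in (-.011,.011) for dy in (.03,)])
print(fit([(r,[(540,297),(342,304),(338,92),(588,85)])],.118,.114,.048))
```

```text
-0.02 [[363.0, 210.0], [362.0, 241.0]]
-0.008 [[366.0, 216.0], [364.0, 249.0]]
0 [[368.0, 221.0], [366.0, 255.0]]
0.01 [[371.0, 227.0], [369.0, 263.0]]
0.02 [[374.0, 234.0], [372.0, 272.0]]
0.03 [[378.0, 242.0], [375.0, 282.0]]
0.04 [[382.0, 252.0], [379.0, 293.0]]
0.05 [[387.0, 262.0], [384.0, 306.0]]
(array([0.41735867, 0.22613473, 0.03438206]), np.float64(6.035881098020354))
```

```bash
python3 - <<'E'
import pickle
from h import *
for k,px in (("w1",[(376.5,210),(273,213),(264,101),(378,97)]),("w2",[(540,300),(346,307),(337,91),(589,84)])):
    r=pickle.load(open(k+".pkl","rb"))
    f=lambda p:(proj(r,rim(p,.118,.114,p[3]))-px).ravel()
    s=least_squares(f,[.4,.2,0,.05]); print(k,s.x.round(4),s.fun.round(1))
E
python3 -c "
from rig import arm
s=arm.state();print(s['q'],s['eef_pos'],s['gripper_width'])"
```

```text
w1 [0.4186 0.2277 0.0349 0.0456] [-0.4 -0.4 -0.1  0.2 -0.1  0.3  0.5 -0.1]
w2 [0.4179 0.2276 0.039  0.0458] [ 1.5  1.2 -2.8  0.5  3.3  0.7 -2.2 -2. ]
[ 8.86950053e-02  1.88859578e-01  1.99785156e+00 -4.72155055e-04
  9.50401759e-01 -1.48056044e+00] [0.44217357 0.15745311 0.03059341] 0.060186182362882173
```

Call:
{"api": "jog_arm", "payload": {"travel": [[0, 0, 0.1], [0, 0, 0.1], [0, 0, 0.1], [0, 0, 0.05], [0, 0, 0]], "twist": [0, 0, 0, 0, 0], "claw": [0.7, 0.7, 0.7, 0.7, 0.7]}}

```text
time: 3.3
eef_pos: [0.4397, 0.159, 0.0134]
tool_rot: [0.001, -3.14, 0.0]
ft_force: [0.5, -0.1, -0.1]
gripper_width: 0.0593
gripper_force: 0.0
```

Call:
{"api": "jog_arm", "payload": {"travel": [[0, -0.1, 0], [0, -0.1, 0], [0, -0.1, 0], [0, 0, 0], [0, 0, 0]], "twist": [0, 0, 0, 0, 0], "claw": [0.7, 0.7, 0.7, 0.7, 0.7]}}

```text
time: 3.8
eef_pos: [0.4404, 0.1465, 0.0141]
tool_rot: [0.001, 3.141, 0.0]
ft_force: [0.0, -0.2, -0.4]
gripper_width: 0.0598
gripper_force: 0.0
```

Call:
{"api": "jog_arm", "payload": {"travel": [[0, 0.3, -0.1], [0, 0.37, -0.05], [0, 0, 0], [0, 0, 0], [0, 0, 0]], "twist": [0, 0, 0, 0, 0], "claw": [0.7, 0.7, 0.4, 0.2, 0], "force": 40}}

```text
time: 4.3
eef_pos: [0.44, 0.1735, 0.0199]
tool_rot: [0.001, -3.141, 0.0]
ft_force: [0.9, 0.0, -0.2]
gripper_width: 0.0164
gripper_force: 0.0
```

Call:
{"api": "jog_arm", "payload": {"travel": [[0, 0, 0], [0, 0, 0], [0, 0, 0], [0, 0, 0], [0, 0, 0]], "twist": [0, 0, 0, 0, 0], "claw": [0, 0, 0, 0, 0]}}

```text
time: 4.8
eef_pos: [0.4401, 0.1733, 0.0199]
tool_rot: [0.0, -3.141, 0.0]
ft_force: [-0.1, -0.9, 0.3]
gripper_width: 0.0003
gripper_force: 33.1
```

```bash
python3 snap.py scene s3;python3 snap.py wrist w3
python3 - <<'E'
import cv2,numpy as np,pickle
from h import *
r=pickle.load(open("s3.pkl","rb"))
u,v=proj(r,[[.44,.1733,.03]])[0].astype(int); print(u,v, proj(r,[[.4397,.1733,.012]])-[u-50,v-60])
a=cv2.imread("pics/s3.png")[v-60:v+40,u-50:u+50]
b=cv2.imread("pics/w3.png")[50:350,:]
a=cv2.resize(a,(400,400),interpolation=cv2.INTER_CUBIC)
b=cv2.resize(b[:,170:470],(400,400))
cv2.imwrite("pics/c3.png",np.hstack([a,b]))
E
```

```text
4.85 [0.4402 0.1734 0.0199] [-0.3 -0.6 -1.3]
4.9 [0.4402 0.1734 0.0199] [ 0.3 -0.4 -1.1]
372 195 [[49.91852862 63.10368105]]
```

View pics/c3.png

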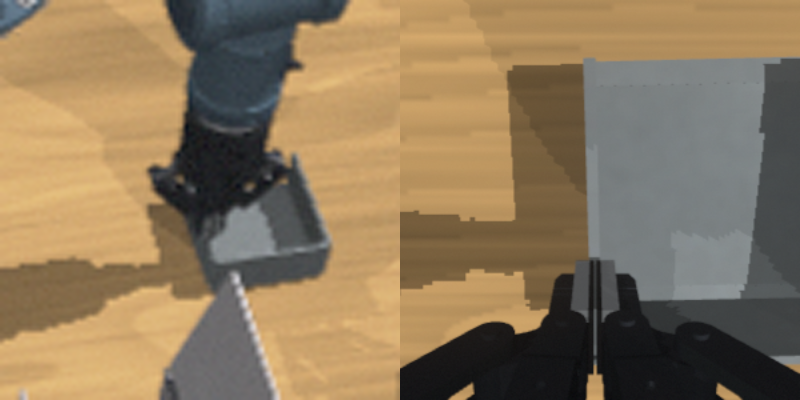

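The composite shows the closed fingertips sitting right over the right wall's rim (wrist v≈245). That projects to a tip height of about 0.05, so the tips are really about 35–40 mm higher than the nominal TCP suggests. I'll open and probe downward gently, watching the force.

Call:
{"api": "jog_arm", "payload": {"travel": [[0, -0.1, 0], [0, -0.1, 0], [0, -0.1, 0], [0, 0, 0.2], [0, 0, 0.1]], "twist": [0, 0, 0, 0, 0], "claw": [0.7, 0.7, 0.7, 0.7, 0.7]}}

```text
time: 5.4
eef_pos: [0.44, 0.1613, 0.0073]
tool_rot: [-0.001, -3.141, -0.0]
ft_force: [0.2, 0.4, 0.5]
gripper_width: 0.0599
gripper_force: 0.0
```

Call:
{"api": "jog_arm", "payload": {"travel": [[0, 0, 0.05], [0, 0, 0.05], [0, 0, 0], [0, 0, 0.05], [0, 0, 0]], "twist": [0, 0, 0, 0, 0], "claw": [0.7, 0.7, 0.7, 0.7, 0.7]}}

```text
time: 5.9
eef_pos: [0.4402, 0.1616, 0.0019]
tool_rot: [0.0, -3.141, 0.0]
ft_force: [-0.2, 0.1, 0.2]
gripper_width: 0.0597
gripper_force: 0.0
```

Call:
{"api": "jog_arm", "payload": {"travel": [[0, 0, 0.05], [0, 0, 0.05], [0, 0, 0.05], [0, 0, 0.05], [0, 0, 0]], "twist": [0, 0, 0, 0, 0], "claw": [0.7, 0.7, 0.7, 0.7, 0.7]}}

```text
time: 6.4
eef_pos: [0.4399, 0.1615, -0.0064]
tool_rot: [0.0, -3.141, 0.0]
ft_force: [-0.8, -0.5, -0.3]
gripper_width: 0.0603
gripper_force: 0.0
```

Call:
{"api": "jog_arm", "payload": {"travel": [[0, 0, 0.05], [0, 0, 0.05], [0, 0, 0.05], [0, 0, 0.05], [0, 0, 0]], "twist": [0, 0, 0, 0, 0], "claw": [0.7, 0.7, 0.7, 0.7, 0.7]}}

```text
time: 6.9
eef_pos: [0.44, 0.1615, -0.0143]
tool_rot: [0.0, -3.141, 0.0]
ft_force: [0.7, -0.2, -0.4]
gripper_width: 0.0598
gripper_force: 0.0
```

```bash
python3 snap.py wrist w4; python3 -c "
import pickle
for k in('w1','w2','w4'):
    e=pickle.load(open(k+'.pkl','rb'))['extrinsics'];print((-e[:3,:3].T@e[:3,3]).round(4))"
```

```text
6.95 [ 0.4401  0.1615 -0.0142] [-0.1 -0.7  0.4]
[0.3656 0.2203 0.3747]
[0.3665 0.157  0.2013]
[0.3652 0.162  0.1567]
```

The probe confirms it: reading −0.014 with no contact. I'll grip the right wall now, with the TCP a bit lower.

Call:
{"api": "jog_arm", "payload": {"travel": [[0, 0.15, 0.1], [0, 0.15, 0.05], [0, 0, 0], [0, 0, 0], [0, 0, 0]], "twist": [0, 0, 0, 0, 0], "claw": [0.7, 0.7, 0.3, 0, 0], "force": 40}}

```text
time: 7.45
eef_pos: [0.4402, 0.1736, -0.02]
tool_rot: [0.001, -3.142, 0.0]
ft_force: [0.1, 0.4, 0.9]
gripper_width: 0.0165
gripper_force: 0.0
```

Call:
{"api": "jog_arm", "payload": {"travel": [[0, 0, 0], [0, 0, 0], [0, 0, 0], [0, 0, 0], [0, 0, 0]], "twist": [0, 0, 0, 0, 0], "claw": [0, 0, 0, 0, 0]}}

```text
time: 7.95
eef_pos: [0.4404, 0.1735, -0.0199]
tool_rot: [-0.0, 3.141, -0.0]
ft_force: [-1.0, -0.0, 2.0]
gripper_width: 0.0035
gripper_force: 39.6
```

Call:
{"api": "jog_arm", "payload": {"travel": [[-0.2, -0.48, 0], [-0.2, -0.48, 0], [-0.2, -0.48, 0], [-0.2, -0.48, 0], [-0.2, -0.48, 0]], "twist": [0, 0, 0, 0, 0], "claw": [0, 0, 0, 0, 0]}}

```text
time: 8.45
eef_pos: [0.4805, 0.077, -0.0199]
tool_rot: [-0.0, 3.142, 0.001]
ft_force: [-0.4, 1.0, 1.7]
gripper_width: 0.0032
gripper_force: 39.6
```

Call:
{"api": "jog_arm", "payload": {"travel": [[-0.2, -0.48, 0], [-0.2, -0.48, 0], [-0.2, -0.48, 0], [-0.2, -0.48, 0], [-0.2, -0.48, 0]], "twist": [0, 0, 0, 0, 0], "claw": [0, 0, 0, 0, 0]}}

```text
time: 8.95
eef_pos: [0.5205, -0.0189, -0.0199]
tool_rot: [0.0, -3.141, -0.001]
ft_force: [-0.6, 2.7, 3.6]
gripper_width: 0.0037
gripper_force: 39.8
```

Call:
{"api": "jog_arm", "payload": {"travel": [[0, 0, 0], [0, 0, 0], [0, 0, 0], [0, 0, -1], [0, 0, -1]], "twist": [0, 0, 0, 0, 0], "claw": [0.4, 0.4, 0.4, 0.4, 0.4]}}

```text
time: 9.45
eef_pos: [0.5179, -0.0169, 0.0592]
tool_rot: [0.002, -3.137, -0.002]
ft_force: [1.0, -0.7, 0.5]
gripper_width: 0.0339
gripper_force: 0.0
```

Call:
{"api": "jog_arm", "payload": {"travel": [[0, 0, -1], [0, 0, -1], [-0.8, 0.2, -0.8], [-1, 0.2, -0.5], [-1, 0.2, 0]], "twist": [0, 0, 0, 0, 0], "claw": [0.7, 0.7, 0.7, 0.7, 0.7]}}

```text
time: 9.95
eef_pos: [0.6353, 0.0068, 0.1968]
tool_rot: [-0.002, 3.134, -0.002]
ft_force: [0.5, -0.7, -0.0]
gripper_width: 0.06
gripper_force: 0.0
```

Call:
{"api": "jog_arm", "payload": {"travel": [[-1, 0.3, 0], [-1, 0.3, 0], [-0.8, 0.3, 0], [0, 0, 0], [0, 0, 0]], "twist": [0, 0, 0, 0, 0], "claw": [0.7, 0.7, 0.7, 0.7, 0.7]}}

```text
time: 10.45
eef_pos: [0.7434, 0.043, 0.1903]
tool_rot: [0.003, -3.139, -0.0]
ft_force: [-0.6, -1.2, -0.6]
gripper_width: 0.0596
gripper_force: 0.0
```

```bash
python3 snap.py wrist w5; python3 snap.py top t5
python3 - <<'E'
import cv2,numpy as np
a=cv2.imread("pics/w5.png"); cv2.imwrite("pics/w5b.png",cv2.resize(a,(800,500),interpolation=cv2.INTER_CUBIC))
E
```

```text
10.5 [0.7431 0.0425 0.191 ] [ 0.2 -0.5 -0.1]
10.55 [0.7431 0.042  0.1918] [-0.6 -0.2  0.5]
```

View pics/w5b.png

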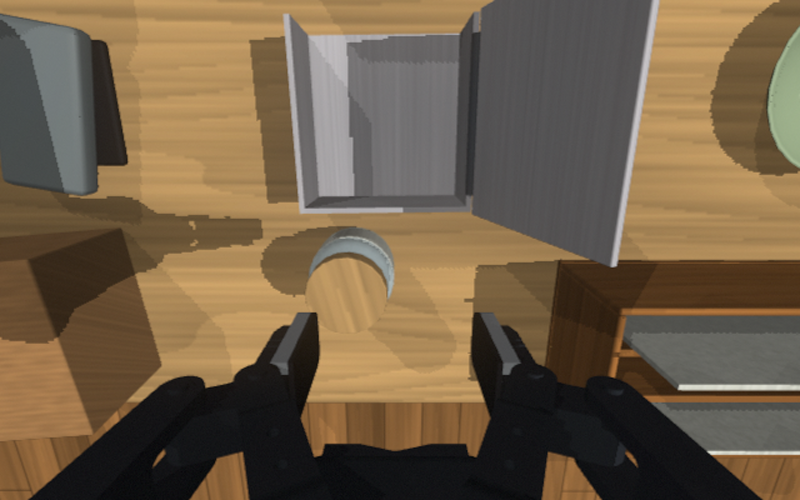

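The wrist view shows the box from behind: rim corners at about (302,213) and (286,14) on the right wall and about (473,210) and (481,13) on the left. The lid's free back corner is at (615,265) and the jar lid is at (346,292). I have one picture view left, so from here I'll measure numerically.

Run:
```python
import pickle
from h import *
r=pickle.load(open("w5.pkl","rb")); s=lambda l:[(u/1.25,v/1.25) for u,v in l]
n=np.nan
print(fit([(r,s([(473,211),(302,213),(285,14),(481,13)]))],.136,.132,.061))
print(fit([(r,s([(n,n),(302,213),(285,14),(n,n)]))],.136,.132,.061))
print("jar",back(r,(346/1.25,292/1.25),.085))
# tray and box segmentation in top view: edges
t=pickle.load(open("t5.pkl","rb"))
for p in ([.5,.0365,0],):
    print(proj(t,rim(p,.118,.114,.048)).round(1).tolist())
# lid angle from corner (615,265), x = box x+0.07
from scipy.optimize import minimize_scalar
for bx,by in ((.656,.039),):
    f=lambda a:np.linalg.norm(proj(r,[[bx+.07,by+.066+.134*np.cos(a),.062+.134*np.sin(a)]])[0]-np.array([615,265])/1.25)
    m=minimize_scalar(f,bounds=(1.5,2.2),method="bounded"); print("lid",m.x,m.fun)
```

```text
(array([0.66012516, 0.03659943, 0.01505552]), np.float64(0.8685878943366774))
(array([0.65960762, 0.03653234, 0.0184132 ]), np.float64(0.013769486794188879))
jar [0.78471898 0.00687458 0.085     ]
[[261.9, 187.6], [297.5, 187.9], [297.1, 224.8], [261.3, 224.5]]
lid 1.500003395830946 49.09727159707823
```

Call:
{"api": "jog_arm", "payload": {"travel": [[0.91, -0.13, 0], [0.91, 0, 0], [0.91, 0, 0], [0.91, 0, 0], [0.91, 0, 0]], "twist": [-0.15, 0, 0, 0, 0], "claw": [0.7, 0.7, 0.7, 0.7, 0.7]}}

```text
time: 11.05
eef_pos: [0.5597, 0.034, 0.1926]
tool_rot: [-0.023, 3.141, -0.0]
ft_force: [-0.2, -0.4, 0.5]
gripper_width: 0.0602
gripper_force: 0.0
```

Call:
{"api": "jog_arm", "payload": {"travel": [[0.91, 0, 0], [0, 0, 0], [0, 0, 0.9], [0, 0, 0.9], [0, 0, 0.9]], "twist": [0, 0, 0, 0, 0], "claw": [0.7, 0.7, 0.7, 0.7, 0.7]}}

```text
time: 11.55
eef_pos: [0.5265, 0.0333, 0.0843]
tool_rot: [-0.023, 3.138, -0.001]
ft_force: [1.1, -0.3, -0.7]
gripper_width: 0.0597
gripper_force: 0.0
```

Call:
{"api": "jog_arm", "payload": {"travel": [[0, 0.08, 0.8], [0, 0, 0.8], [0, 0, 0.8], [0, 0, 0], [0, 0, 0]], "twist": [0, 0, 0, 0, 0], "claw": [0.7, 0.7, 0.7, 0.7, 0.7]}}

```text
time: 12.05
eef_pos: [0.5259, 0.0367, -0.0114]
tool_rot: [0.023, -3.141, -0.0]
ft_force: [-0.5, 0.3, 0.4]
gripper_width: 0.0599
gripper_force: 0.0
```

Call:
{"api": "jog_arm", "payload": {"travel": [[-0.2, 0, 0], [-0.2, 0, 0], [-0.2, 0, 0], [-0.2, 0, 0], [-0.2, 0, 0]], "twist": [0, 0, 0, 0, 0], "claw": [0.7, 0.7, 0.7, 0.7, 0.7]}}

```text
time: 12.55
eef_pos: [0.5668, 0.0374, -0.0116]
tool_rot: [-0.024, 3.141, -0.0]
ft_force: [-0.6, 0.2, 1.2]
gripper_width: 0.06
gripper_force: 0.6
```

Call:
{"api": "jog_arm", "payload": {"travel": [[-0.2, 0, 0], [-0.2, 0, 0], [-0.2, 0, 0], [-0.2, 0, 0], [-0.2, 0, 0]], "twist": [0, 0, 0, 0, 0], "claw": [0.7, 0.7, 0.7, 0.7, 0.7]}}

```text
time: 13.05
eef_pos: [0.6064, 0.0381, -0.0122]
tool_rot: [0.024, -3.141, -0.0]
ft_force: [-0.9, 0.2, -0.2]
gripper_width: 0.0599
gripper_force: 0.5
```

```bash
cat >> h.py <<'E'
def edgefit(r,p0,L,W,H,zs=None,span=.012,skip=()):
    g=cv2.GaussianBlur(cv2.cvtColor(r["image"],cv2.COLOR_RGB2GRAY).astype(np.float32),(0,0),.8)
    m=np.hypot(cv2.Sobel(g,cv2.CV_32F,1,0),cv2.Sobel(g,cv2.CV_32F,0,1))
    a=np.linspace(.03,.97,60)[:,None]
    def sc(p):
        P=rim(p,L,W,H); s=0
        pts=np.vstack([P[i]+(P[(i+1)%4]-P[i])*a for i in range(4) if i not in skip])
        u=proj(r,pts).astype(np.float32)
        return -cv2.remap(m,u[:,0][None],u[:,1][None],cv2.INTER_LINEAR).mean()
    from scipy.optimize import brute,fmin
    return brute(sc,[slice(p0[0]-span,p0[0]+span,.0015),slice(p0[1]-span,p0[1]+span,.0015),slice(p0[2]-.08,p0[2]+.08,.01)],finish=fmin,full_output=True)[:2]
E
python3 snap.py wrist w6
python3 - <<'E'
import pickle
from h import *
r=pickle.load(open("w6.pkl","rb"))
print(edgefit(r,[.5455,.0366,.015],.118,.114,.048,skip=(0,2)))
E
```

```text
13.1 [ 0.6079  0.0379 -0.0118] [ 0.4 -0.2  0.6]
(array([0.55605235, 0.0290545 , 0.01612152]), np.float64(-112.95143127441406))
```

Call:
{"api": "jog_arm", "payload": {"travel": [[-0.25, 0, 0], [-0.25, 0, 0], [-0.25, 0, 0], [-0.25, 0, 0], [-0.25, 0, 0]], "twist": [0, 0, 0, 0, 0], "claw": [0.7, 0.7, 0.7, 0.7, 0.7]}}

```text
time: 13.6
eef_pos: [0.6567, 0.0388, -0.012]
tool_rot: [-0.024, 3.141, -0.0]
ft_force: [-1.7, 0.6, 0.6]
gripper_width: 0.0598
gripper_force: 0.5
```

Call:
{"api": "jog_arm", "payload": {"travel": [[-0.25, 0, 0], [-0.25, 0, 0], [-0.25, 0, 0], [-0.2, 0, 0], [-0.1, 0, 0]], "twist": [0, 0, 0, 0, 0], "claw": [0.7, 0.7, 0.7, 0.7, 0.7]}}

```text
time: 14.1
eef_pos: [0.6987, 0.0394, -0.012]
tool_rot: [-0.024, 3.141, -0.0]
ft_force: [-1.4, 0.8, 1.2]
gripper_width: 0.0597
gripper_force: 0.6
```

Call:
{"api": "jog_arm", "payload": {"travel": [[-0.1, 0, 0], [-0.1, 0, 0], [-0.05, 0, 0], [-0.05, 0, 0], [0, 0, 0]], "twist": [0, 0, 0, 0, 0], "claw": [0.7, 0.7, 0.7, 0.7, 0.7]}}

```text
time: 14.6
eef_pos: [0.708, 0.0396, -0.0125]
tool_rot: [0.023, -3.137, -0.0]
ft_force: [-7.1, -0.6, 3.6]
gripper_width: 0.06
gripper_force: 3.4
```

Call:
{"api": "jog_arm", "payload": {"travel": [[-0.05, 0, 0], [-0.05, 0, 0], [0, 0, 0], [0.2, 0, 0], [0.3, 0, 0]], "twist": [0, 0, 0, 0, 0], "claw": [0.7, 0.7, 0.7, 0.7, 0.7]}}

```text
time: 15.1
eef_pos: [0.6943, 0.0393, -0.0118]
tool_rot: [-0.024, 3.14, -0.0]
ft_force: [0.6, 0.7, 0.1]
gripper_width: 0.0595
gripper_force: 0.0
```

Call:
{"api": "jog_arm", "payload": {"travel": [[0, 0, -1], [0, 0, -1], [0, 0, -1], [0, 0, -1], [0, 0, -1]], "twist": [0, 0, 0, 0, 0], "claw": [0.7, 0.7, 0.7, 0.7, 0.7]}}

```text
time: 15.6
eef_pos: [0.6939, 0.0394, 0.1901]
tool_rot: [-0.024, 3.14, -0.0]
ft_force: [0.0, -0.2, -0.2]
gripper_width: 0.0596
gripper_force: 0.0
```

Call:
{"api": "jog_arm", "payload": {"travel": [[0.73, -0.87, 0], [0.73, -0.87, 0], [0.73, -0.87, 0], [0.73, -0.87, 0], [0.73, -0.87, 0]], "twist": [0, 0, 0, 0, 0], "claw": [0.7, 0.7, 0.7, 0.7, 0.7]}}

```text
time: 16.1
eef_pos: [0.5495, -0.138, 0.1884]
tool_rot: [-0.024, 3.14, -0.001]
ft_force: [0.7, -2.1, -0.1]
gripper_width: 0.0601
gripper_force: 0.0
```

Call:
{"api": "jog_arm", "payload": {"travel": [[0.73, -0.87, 0], [0.73, -0.87, 0], [0.73, -0.87, 0], [0, 0, 0], [0, 0, 0]], "twist": [0, 0, 0, 0, 0], "claw": [0.4, 0.4, 0.4, 0.4, 0.4]}}

```text
time: 16.6
eef_pos: [0.4643, -0.2435, 0.1884]
tool_rot: [-0.019, 3.14, -0.001]
ft_force: [-0.1, 0.1, 0.1]
gripper_width: 0.0342
gripper_force: 0.0
```

```bash
python3 snap.py wrist w7
python3 - <<'E'
import pickle
from h import *
r=pickle.load(open("w7.pkl","rb"))
for H,L,W in((.04,.1,.096),):
    print(edgefit(r,[.44,-.238,.245],L,W,H,span=.015))
p=edgefit(r,[.44,-.238,.245],.1,.096,.04,span=.015)[0]
print(proj(r,rim(p,.1,.096,.04)).round().tolist())
# grey mask: tray is bluish grey vs wood
im=r["image"].astype(int); m=((im[:,:,2]>im[:,:,0]-8)&(im.sum(2)>150)).astype(np.uint8)
n,l,s,c=cv2.connectedComponentsWithStats(m)
for i in range(1,n):
    if s[i,4]>1500: print(s[i],c[i].round(), [x for x in cv2.minAreaRect(np.argwhere(l==i)[:,::-1].astype(np.float32))])
E
```

```text
16.65 [ 0.4648 -0.2426  0.1883] [-0.1 -0.1 -0.3]
(array([ 0.43620788, -0.24670503,  0.24390788]), np.float64(-96.17210388183594))
[[368.0, 189.0], [280.0, 209.0], [253.0, 115.0], [349.0, 91.0]]
[ 258   95  114  116 9119] [317. 153.] [(317.21337890625, 153.8405303955078), (98.50698852539062, 97.76526641845703), 76.1153335571289]
[  66  214  119  104 9773] [126. 264.] [(125.0, 265.5), (103.0, 118.0), 90.0]
[ 284  274   68   87 4459] [318. 317.] [(318.34613037109375, 317.26922607421875), (55.696983337402344, 85.89887237548828), 11.309932708740234]
[ 474  274  153  123 8385] [547. 314.] [(555.2737426757812, 310.0057678222656), (163.2627410888672, 95.49465942382812), 35.417057037353516]
[ 597  301   43   99 2533] [625. 361.] [(617.9999389648438, 349.9999694824219), (97.99998474121094, 41.99999237060547), 90.0]
[   0  326   92   74 3764] [ 44. 365.] [(39.55997085571289, 365.421875), (47.406654357910156, 103.45327758789062), 54.21102523803711]
```

Run:
```python
import pickle
from h import *
r=pickle.load(open("w7.pkl","rb"))
im=r["image"].astype(int); m=((im[:,:,2]>im[:,:,0]-8)&(im.sum(2)>150)).astype(np.uint8); m[:,:250]=0;m[:,380:]=0;m[220:]=0
c=max(cv2.findContours(m,0,2)[0],key=cv2.contourArea); h=cv2.convexHull(c)
print(cv2.approxPolyDP(h,5,True)[:,0].tolist())
# silhouette fit: project full prism hull, maximise IoU
def sil(p):
    P=np.vstack([rim(p,.1,.096,.04),rim(p,.1,.096,0)]); q=cv2.convexHull((proj(r,P)*16).round().astype(np.int32))
    a=np.zeros(m.shape,np.uint8); cv2.fillConvexPoly(a,q,1,shift=4); return a
b=np.zeros(m.shape,np.uint8); cv2.fillConvexPoly(b,h,1)
from scipy.optimize import brute
f=lambda p:1-(sil(p)&b).sum()/(sil(p)|b).sum()
print(brute(f,[slice(.428,.45,.001),slice(-.255,-.23,.001),slice(.19,.3,.01)],finish=None,full_output=True)[:2])
```

```text
[[353, 95], [371, 189], [286, 210], [258, 118]]
(array([ 0.439, -0.242,  0.25 ]), np.float64(0.013695743784239323))
```

Call:
{"api": "jog_arm", "payload": {"travel": [[0, -1, 0], [0, 0, 0], [0, 0, 0.6], [0, 0, 0.9], [0, 0, 0.9]], "twist": [-0.8, -0.8, -0.75, 0, 0], "claw": [0.4, 0.4, 0.4, 0.4, 0.4]}}

```text
time: 17.15
eef_pos: [0.4669, -0.2816, 0.0916]
tool_rot: [-0.396, 3.115, -0.003]
ft_force: [0.3, -0.6, 0.3]
gripper_width: 0.034
gripper_force: 0.0
```

Call:
{"api": "jog_arm", "payload": {"travel": [[0, -0.03, 0.8], [0, 0, 0.8], [0, 0, 0.6], [0, 0, 0.4], [0, 0, 0.15]], "twist": [0, 0, 0, 0, 0], "claw": [0.4, 0.4, 0.4, 0.4, 0.4]}}

```text
time: 17.65
eef_pos: [0.4654, -0.2813, -0.0201]
tool_rot: [0.396, -3.115, -0.004]
ft_force: [-0.1, 0.6, -0.6]
gripper_width: 0.0342
gripper_force: 0.0
```

Call:
{"api": "jog_arm", "payload": {"travel": [[0, 0, 0], [0, 0, 0], [0, 0, 0], [0, 0, 0], [0, 0, 0]], "twist": [0, 0, 0, 0, 0], "claw": [0, 0, 0, 0, 0], "force": 40}}

```text
time: 18.15
eef_pos: [0.4661, -0.2842, -0.0171]
tool_rot: [-0.391, 3.116, -0.002]
ft_force: [1.8, 0.8, 3.0]
gripper_width: 0.0033
gripper_force: 43.8
```

Call:
{"api": "jog_arm", "payload": {"travel": [[-0.35, 0.62, 0], [-0.35, 0.62, 0], [-0.35, 0.62, 0], [-0.35, 0.62, 0], [-0.35, 0.62, 0]], "twist": [0, 0, 0, 0, 0], "claw": [0, 0, 0, 0, 0]}}

```text
time: 18.65
eef_pos: [0.5034, -0.1461, -0.0171]
tool_rot: [-0.391, 3.116, -0.003]
ft_force: [-0.4, -1.0, 3.1]
gripper_width: 0.0032
gripper_force: 43.6
```

Call:
{"api": "jog_arm", "payload": {"travel": [[-0.35, 0.61, 0], [-0.35, 0.61, 0], [-0.35, 0.61, 0], [-0.35, 0.61, 0], [-0.35, 0.61, 0]], "twist": [0, 0, 0, 0, 0], "claw": [0, 0, 0, 0, 0]}}

```text
time: 19.15
eef_pos: [0.5411, -0.0103, -0.0171]
tool_rot: [-0.392, 3.116, -0.002]
ft_force: [-0.5, -2.0, 2.7]
gripper_width: 0.0033
gripper_force: 43.7
```

Call:
{"api": "jog_arm", "payload": {"travel": [[0, 0, 0], [0, 0, 0], [0, 0, 0], [0, 0, 0], [0, 0, 0]], "twist": [0.5, 0.5, 0.5, 0.5, 0.36], "claw": [0, 0, 0, 0, 0]}}

```text
time: 19.65
eef_pos: [0.5407, -0.011, -0.0171]
tool_rot: [-0.02, 3.14, -0.001]
ft_force: [-1.3, 0.1, 4.8]
gripper_width: 0.0034
gripper_force: 44.0
```

Call:
{"api": "jog_arm", "payload": {"travel": [[0, 0, 0], [0, 0, 0], [0, 0, 0], [0, 0, -0.9], [0, 0, -0.9]], "twist": [0, 0, 0, 0, 0], "claw": [0.25, 0.25, 0.25, 0.25, 0.25]}}

```text
time: 20.15
eef_pos: [0.5385, -0.0104, 0.0534]
tool_rot: [0.023, -3.138, -0.002]
ft_force: [0.4, -0.3, 0.4]
gripper_width: 0.0212
gripper_force: 0.0
```

Call:
{"api": "jog_arm", "payload": {"travel": [[0, 0.6, 0], [0, 0.6, 0], [0, 0, 0], [0, 0, 0], [0, 0, 0]], "twist": [0, 0, 0, 0, 0], "claw": [0.5, 0.5, 0.5, 0.5, 0.5]}}

```text
time: 20.65
eef_pos: [0.5393, 0.0367, 0.0537]
tool_rot: [0.022, -3.141, 0.0]
ft_force: [0.2, -1.6, -0.7]
gripper_width: 0.0428
gripper_force: 0.0
```

```bash
python3 snap.py wrist w8
python3 - <<'E'
import pickle
from h import *
r=pickle.load(open("w8.pkl","rb"))
im=r["image"].astype(int); m=((im[:,:,2]>im[:,:,0]-8)&(im.sum(2)>150)).astype(np.uint8)
n,l,s,c=cv2.connectedComponentsWithStats(m)
q=proj(r,rim([.525,.0355,.015],.1,.096,.04)); print(q.round().tolist())
for i in range(1,n):
    if s[i,4]>1500: print(s[i],c[i].round())
for v in (130,150,170,190): print(v,np.flatnonzero(np.diff(m[v].astype(int))).tolist())
E
```

```text
20.7 [0.5394 0.0366 0.0537] [-0.1  0.3 -0.4]
[[385.0, 279.0], [241.0, 279.0], [229.0, 124.0], [397.0, 124.0]]
[  230   119   168   242 30431] [312. 226.]
130 [229, 380, 382, 384, 385, 386, 388, 396]
150 [231, 377, 383, 384, 386, 387, 388, 395]
170 [232, 376, 383, 384, 386, 393]
190 [233, 375, 385, 392]
```

The small tray is where predicted (edges at columns 229–396). I'll lower into it and push it in.

Call:
{"api": "jog_arm", "payload": {"travel": [[0, 0, 0.7], [0, 0, 0.7], [0, 0, 0.25], [-0.2, 0, 0], [-0.25, 0, 0]], "twist": [0, 0, 0, 0, 0], "claw": [0.5, 0.5, 0.5, 0.5, 0.5]}}

```text
time: 21.2
eef_pos: [0.5585, 0.0372, -0.0114]
tool_rot: [-0.021, 3.141, -0.0]
ft_force: [-2.8, 0.7, 0.5]
gripper_width: 0.0427
gripper_force: 0.0
```

Call:
{"api": "jog_arm", "payload": {"travel": [[-0.2, 0, 0], [-0.2, 0, 0], [-0.2, 0, 0], [-0.2, 0, 0], [-0.2, 0, 0]], "twist": [0, 0, 0, 0, 0], "claw": [0.5, 0.5, 0.5, 0.5, 0.5]}}

```text
time: 21.7
eef_pos: [0.5982, 0.0382, -0.0118]
tool_rot: [-0.023, 3.141, -0.0]
ft_force: [-1.4, -0.5, 0.6]
gripper_width: 0.0427
gripper_force: 0.6
```

Call:
{"api": "jog_arm", "payload": {"travel": [[-0.15, 0, 0], [-0.15, 0, 0], [-0.15, 0, 0], [-0.15, 0, 0], [-0.15, 0, 0]], "twist": [0, 0, 0, 0, 0], "claw": [0.5, 0.5, 0.5, 0.5, 0.5]}}

```text
time: 22.2
eef_pos: [0.6279, 0.0386, -0.0121]
tool_rot: [0.022, -3.141, -0.0]
ft_force: [-0.1, 0.1, 0.4]
gripper_width: 0.0427
gripper_force: 0.3
```

Call:
{"api": "jog_arm", "payload": {"travel": [[-0.2, 0, 0], [-0.2, 0, 0], [-0.2, 0, 0], [-0.2, 0, 0], [-0.2, 0, 0]], "twist": [0, 0, 0, 0, 0], "claw": [0.5, 0.5, 0.5, 0.5, 0.5]}}

```text
time: 22.7
eef_pos: [0.6681, 0.0391, -0.012]
tool_rot: [-0.022, 3.142, -0.0]
ft_force: [-0.3, -0.3, 0.1]
gripper_width: 0.0428
gripper_force: 0.3
```

Call:
{"api": "jog_arm", "payload": {"travel": [[-0.2, 0, 0], [-0.2, 0, 0], [-0.2, 0, 0], [-0.15, 0, 0], [-0.1, 0, 0]], "twist": [0, 0, 0, 0, 0], "claw": [0.5, 0.5, 0.5, 0.5, 0.5]}}

```text
time: 23.2
eef_pos: [0.702, 0.0396, -0.012]
tool_rot: [-0.022, 3.141, -0.0]
ft_force: [-0.7, 0.1, 0.6]
gripper_width: 0.0427
gripper_force: 0.3
```

Call:
{"api": "jog_arm", "payload": {"travel": [[-0.1, 0, 0], [-0.05, 0, 0], [-0.05, 0, 0], [0, 0, 0], [0, 0, 0]], "twist": [0, 0, 0, 0, 0], "claw": [0.5, 0.5, 0.5, 0.5, 0.5]}}

```text
time: 23.7
eef_pos: [0.7036, 0.0396, -0.0137]
tool_rot: [0.023, -3.129, 0.0]
ft_force: [-18.3, -2.2, 8.2]
gripper_width: 0.0429
gripper_force: 9.1
```

Call:
{"api": "jog_arm", "payload": {"travel": [[0.3, 0, 0], [0, 0, -1], [0, 0, -1], [0, 0, -1], [0, 0, -1]], "twist": [0, 0, 0, 0, 0], "claw": [0.5, 0.5, 0.5, 0.5, 0.5]}}

```text
time: 24.2
eef_pos: [0.6973, 0.0396, 0.1496]
tool_rot: [-0.022, 3.141, 0.0]
ft_force: [-0.1, 0.3, -0.3]
gripper_width: 0.0427
gripper_force: 0.0
```

Call:
{"api": "jog_arm", "payload": {"travel": [[0, 0, -1], [0, 0, -0.4], [0, 0, 0], [0, 0, 0], [0, 0, 0]], "twist": [0, 0, 0, 0, 0], "claw": [0, 0, 0, 0, 0]}}

```text
time: 24.7
eef_pos: [0.6959, 0.0397, 0.2006]
tool_rot: [0.022, -3.137, -0.001]
ft_force: [-0.4, -0.1, -0.5]
gripper_width: -0.0002
gripper_force: 0.0
```

Run:
```python
import pickle
from h import *
r=pickle.load(open("w5.pkl","rb"))
for z in (.14,.16,.17,.18,.19,.2): print(z,back(r,(492,212),z).round(3))
r=pickle.load(open("d0.pkl","rb"))["top"]
for q in [(154,77),(154,220)]:
    for z in (.17,.19): print(back(r,(q[0]/3+190-.3,q[1]/3+100-.3),z).round(3))
```

```text
0.14 [0.744 0.175 0.14 ]
0.16 [0.737 0.163 0.16 ]
0.17 [0.734 0.157 0.17 ]
0.18 [0.73  0.151 0.18 ]
0.19 [0.727 0.145 0.19 ]
0.2 [0.724 0.139 0.2  ]
[0.733 0.146 0.17 ]
[0.728 0.143 0.19 ]
[0.591 0.143 0.17 ]
[0.588 0.14  0.19 ]
```

Call:
{"api": "jog_arm", "payload": {"travel": [[0.2, 0.95, 0], [0.2, 0.95, 0], [0.2, 0.95, 0], [0.2, 0.95, 0], [0.2, 0.95, 0]], "twist": [0, 0, 0, 0, 0], "claw": [0, 0, 0, 0, 0]}}

```text
time: 25.2
eef_pos: [0.653, 0.2301, 0.201]
tool_rot: [0.022, -3.137, 0.001]
ft_force: [0.2, -0.5, 0.3]
gripper_width: 0.0001
gripper_force: 0.0
```

Call:
{"api": "jog_arm", "payload": {"travel": [[0, 0, 1], [0, 0, 0.95], [0, -0.5, 0], [0, -0.5, 0], [0, -0.3, 0]], "twist": [0.15, 0, 0, 0, 0], "claw": [0, 0, 0, 0, 0]}}

```text
time: 25.7
eef_pos: [0.6557, 0.1741, 0.1271]
tool_rot: [0.004, 3.14, -0.001]
ft_force: [-0.1, -0.1, -0.1]
gripper_width: -0.0004
gripper_force: 0.0
```

Call:
{"api": "jog_arm", "payload": {"travel": [[0, -0.25, 0], [0, -0.25, 0], [0, -0.25, 0], [0, -0.25, 0], [0, -0.25, 0]], "twist": [0, 0, 0, 0, 0], "claw": [0, 0, 0, 0, 0]}}

```text
time: 26.2
eef_pos: [0.6562, 0.1272, 0.1299]
tool_rot: [0.0, 3.137, 0.002]
ft_force: [-5.5, 2.5, 17.9]
gripper_width: -0.0001
gripper_force: 9.0
```

Call:
{"api": "jog_arm", "payload": {"travel": [[0, -0.25, 0], [0, -0.25, 0], [0, -0.25, 0], [0, -0.25, 0], [0, -0.25, 0]], "twist": [0, 0, 0, 0, 0], "claw": [0, 0, 0, 0, 0]}}

```text
time: 26.7
eef_pos: [0.654, 0.0764, 0.1253]
tool_rot: [-0.001, -3.14, -0.0]
ft_force: [0.5, 1.3, -0.2]
gripper_width: -0.0001
gripper_force: 0.7
```

```bash
python3 snap.py scene s9;python3 snap.py top t9
python3 - <<'E'
import cv2,numpy as np
a=cv2.imread("pics/s9.png")[170:290,300:420]; b=cv2.imread("pics/t9.png")[100:220,200:320]
f=lambda x:cv2.resize(x,(400,400),interpolation=cv2.INTER_CUBIC)
cv2.imwrite("pics/c9.png",np.hstack([f(a),f(b)]))
E
```

```text
26.75 [0.654  0.0746 0.1252] [-0.4 -0.2  0.1]
26.8 [0.6541 0.0753 0.1253] [ 0.8  0.4 -0. ]
```

View pics/c9.png

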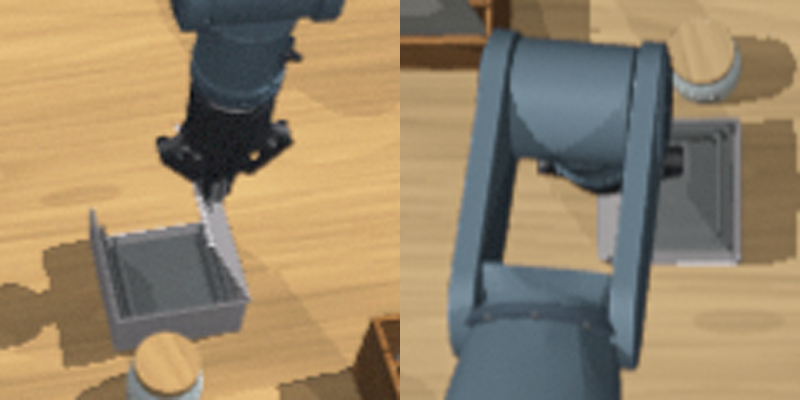

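The composite shows both trays nested in the box, with the closed fingers at the lid's top edge near (213,195). The lid's angle is ambiguous by eye, so I'll project the model to settle it.

Run:
```python
import pickle
from h import *
r=pickle.load(open("s9.pkl","rb")); k=lambda P:((proj(r,P)-[300,170])*400/120).round().astype(int).tolist()
c,s=np.cos(.015),np.sin(.015)
def W(x,y,z): return [.660+c*x-s*y,.0366+s*x+c*y,z]
print("box rim BR BL FL FR",k([W(.068,-.066,.061),W(.068,.066,.061),W(-.068,.066,.061),W(-.068,-.066,.061)]))
for a in (2.2,1.9,1.57,1.4,1.2,1,.8,.5): print(a,k([W(x,.066-.134*np.cos(a),.062+.134*np.sin(a)) for x in(.07,-.07)]))
print("tip",k([[.654,.0753,.158]]),k([[.654,.0753,.117]]))
```

```text
box rim BR BL FL FR [[117, 322], [248, 300], [214, 187], [90, 206]]
2.2 [[345, 232], [302, 113]]
1.9 [[311, 227], [269, 107]]
1.57 [[266, 230], [227, 109]]
1.4 [[241, 235], [204, 113]]
1.2 [[213, 244], [177, 121]]
1 [[186, 255], [152, 132]]
0.8 [[162, 267], [130, 145]]
0.5 [[135, 288], [105, 167]]
tip [[212, 189]] [[208, 212]]
```

Model and image agree: the lid has passed upright and stands at about 1.2 rad, with the fingertip on its outer face. I'll continue along the arc.

Call:
{"api": "jog_arm", "payload": {"travel": [[0, -0.26, 0.15], [0, -0.26, 0.15], [0, -0.26, 0.15], [0, -0.25, 0.31], [0, -0.25, 0.31]], "twist": [0, 0, 0, 0, 0], "claw": [0, 0, 0, 0, 0]}}

```text
time: 27.3
eef_pos: [0.6547, 0.0247, 0.0822]
tool_rot: [0.002, 3.141, -0.0]
ft_force: [1.0, 1.6, 0.7]
gripper_width: 0.0002
gripper_force: 0.7
```

Call:
{"api": "jog_arm", "payload": {"travel": [[0, -0.16, 0.31], [0, -0.16, 0.31], [0, -0.1, 0.3], [0, -0.1, 0.25], [0, 0, 0]], "twist": [0, 0, 0, 0, 0], "claw": [0, 0, 0, 0, 0]}}

```text
time: 27.8
eef_pos: [0.6543, 0.0062, 0.0385]
tool_rot: [-0.001, -3.14, -0.003]
ft_force: [-9.8, 5.8, 21.8]
gripper_width: -0.0
gripper_force: 10.7
```

Call:
{"api": "jog_arm", "payload": {"travel": [[0, 0, -0.3], [0, -0.5, 0], [0, 0, 0.25], [0, 0, 0.1], [0, 0, 0]], "twist": [0, 0, 0, 0, 0], "claw": [0, 0, 0, 0, 0]}}

```text
time: 28.3
eef_pos: [0.6563, -0.0168, 0.0383]
tool_rot: [0.001, 3.139, -0.005]
ft_force: [-9.1, -4.6, 26.9]
gripper_width: -0.0001
gripper_force: 13.4
```

Call:
{"api": "jog_arm", "payload": {"travel": [[0, 0, 0.05], [0, 0, 0.05], [0, 0, 0], [0, 0, 0], [0, 0, 0]], "twist": [0, 0, 0, 0, 0], "claw": [0, 0, 0, 0, 0]}}

```text
time: 28.8
eef_pos: [0.6565, -0.0169, 0.0378]
tool_rot: [0.0, 3.138, -0.006]
ft_force: [-18.7, -4.3, 47.7]
gripper_width: -0.0001
gripper_force: 23.9
```

Call:
{"api": "jog_arm", "payload": {"travel": [[0, 0, -0.5], [0, 0, -1], [0, 0, -1], [1, 0, -1], [1, 0, -1]], "twist": [0, 0, 0, 0, 0], "claw": [0, 0, 0, 0, 0]}}

```text
time: 29.3
eef_pos: [0.5828, -0.0145, 0.2007]
tool_rot: [-0.001, -3.14, -0.001]
ft_force: [0.7, 0.2, 0.4]
gripper_width: 0.0002
gripper_force: 0.0
```

Call:
{"api": "jog_arm", "payload": {"travel": [[1, -0.5, 0], [1, -0.5, 0], [1, -0.5, 0], [1, -0.5, 0], [1, -0.5, 0]], "twist": [0, 0, 0, 0, 0], "claw": [0, 0, 0, 0, 0]}}

```text
time: 29.8
eef_pos: [0.3819, -0.1146, 0.1999]
tool_rot: [0.0, -3.14, -0.001]
ft_force: [-0.1, -1.1, 0.5]
gripper_width: 0.0001
gripper_force: 0.0
```

```bash
python3 snap.py scene s10; python3 snap.py top t10
python3 - <<'E'
import pickle
from h import *
c,s=np.cos(.015),np.sin(.015)
W=lambda x,y,z:[.660+c*x-s*y,.0366+s*x+c*y,z]
for k in("s10","t10"):
    r=pickle.load(open(k+".pkl","rb"));o=(0,0) if k[0]=="s" else (0,0)
    g=cv2.GaussianBlur(cv2.cvtColor(r["image"],cv2.COLOR_RGB2GRAY).astype(np.float32),(0,0),.7)
    m=np.hypot(cv2.Sobel(g,cv2.CV_32F,1,0),cv2.Sobel(g,cv2.CV_32F,0,1))
    for a in (0,.03,.06,.1,.15,.2,.3):
        best=0
        P=np.array([W(x,.066-.134*np.cos(a),.064+.134*np.sin(a)) for x in np.linspace(-.065,.065,60)])
        for du in np.arange(-2,2.1,.5):
            u=(proj(r,P)+[du,0]).astype(np.float32)
            best=max(best,cv2.remap(m,u[:,0][None],u[:,1][None],1).mean())
        print(k,a,round(float(best),1),proj(r,P)[[0,-1]].round(1).tolist())
    grid=np.array([[r["image"][tuple(proj(r,W(x,y,.066))[0][::-1].round().astype(int))].tolist() for y in(-.06,-.03,0,.03,.06)] for x in(-.05,0,.05)])
    print(grid.mean(2).round().tolist())
E
```

```text
29.85 [ 0.3772 -0.1162  0.1991] [ 1.6  0.3 -1.2]
29.9 [ 0.38   -0.1156  0.1996] [ 0.6 -0.3  0.6]
s10 0 271.8 [[326.6, 232.2], [334.3, 265.3]]
s10 0.03 266.7 [[326.6, 231.6], [334.4, 264.7]]
s10 0.06 261.4 [[326.7, 230.9], [334.5, 264.1]]
s10 0.1 252.3 [[326.9, 230.1], [334.7, 263.3]]
s10 0.15 241.3 [[327.2, 229.0], [335.0, 262.3]]
s10 0.2 220.6 [[327.5, 227.9], [335.4, 261.3]]
s10 0.3 48.8 [[328.6, 225.6], [336.6, 259.2]]
[[201.0, 199.0, 182.0, 181.0, 176.0], [201.0, 202.0, 187.0, 186.0, 186.0], [204.0, 198.0, 199.0, 203.0, 183.0]]
t10 0 219.3 [[301.3, 175.9], [301.1, 135.4]]
t10 0.03 221.2 [[301.2, 175.7], [301.0, 135.2]]
t10 0.06 225.3 [[301.2, 175.6], [301.0, 134.9]]
t10 0.1 220.7 [[301.0, 175.4], [300.8, 134.6]]
t10 0.15 220.0 [[300.7, 175.1], [300.5, 134.1]]
t10 0.2 211.8 [[300.3, 174.9], [300.1, 133.7]]
t10 0.3 150.5 [[299.1, 174.4], [298.9, 132.9]]
[[183.0, 185.0, 174.0, 175.0, 171.0], [184.0, 185.0, 175.0, 175.0, 169.0], [185.0, 182.0, 184.0, 183.0, 167.0]]
```

```bash
python3 -c "
from rig import arm
print(arm.sign_off())"
```

```text
the job is handed in; nothing more can be done
None
```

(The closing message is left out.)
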